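# Trace a weld seam with a pencil probe and lock the probe back in its stand

### The job

Take the pencil probe out of its stand and run its sprung tip along the weld in the inside corner of the steel bracket, under the overhanging flange, from the weld's far end to the end nearer the robot: gently, in one slow pass of two or three centimetres a second, keeping the tip lightly pushed in without lifting it. Then put the probe back down through the slot of the stand, turn it a quarter turn so that its cross bar is locked under the top plate, and let go, leaving it upright. Leave the loupe and the small block where they are.

Things in the scene. Friction and masses are not known exactly. Their poses are not given: they have to be found in the camera images.
- probe: pencil probe, 196 mm long, 0.15 kg, upright in the stand at the start, tip down. Origin: centre of the underside of its cross bar; z along the probe towards the grip (up), y along the bar. Steel cross bar 52 (y) x 18 (x) x 10 mm, z = 0 to 10; shaft of 18 mm diameter to z = 35; black square grip, see probe_grip; nose of 12 mm diameter below the bar to z = -70 mm, then the sprung tip
- probe_grip (a point): on the probe's axis at z = 70 mm of the probe, a good place to hold, 157 mm above the relaxed tip's centre. The square grip, 22 x 22 mm with flats square to the probe's x and y, reaches 35 mm below and 35 mm above this point (39 mm with the end stub). Axes as the probe's
- probe_tip (a point): centre of the 10 mm diameter brass ball at the tip; 87 mm below the probe's origin when relaxed; it moves up along the probe's axis as it is pushed in
- plunger (a joint): how far the sprung tip is pushed in along the probe's axis, m: 0 relaxed, 0.010 at the stop; spring 0.12 N/mm with 0.7 N preload, so about 1.3 N at 5 mm
- bracket: welded steel bracket bolted to the bench. Origin: on the bench, under the seam at the web's fold; x to its back, y along it to its far end, z up. Base plate 120 (x -75 to 45) x 190 x 8 mm. Upright web 6 mm thick, each half runs 75 mm sideways from the fold, bent 12 degrees forward (-x): from above a shallow V. The open side (-x) faces mostly to the robot's left. Weld in the inner corner, along the whole web, a 45-degree fillet 12 mm wide
- flange_lip (a point): middle of the lower free edge of the flange on top of the web; z = 75 mm, 6 mm thick, it overhangs the whole seam to 26 mm out from the web's face. So the probe gets at the weld only when its grip end leans out to the open side (-x of the bracket) by 25 degrees or more from vertical; 30 to 45 is comfortable. Axes as the bracket's
- stand: fixed aluminium stand 100 x 100 mm, 131 mm high, open at front and back. Origin: centre of its underside, z up. Inside is a support plate, top at z = 105 mm, with a 30 x 30 mm hole for the nose; the cross bar rests on it, at the start along the slot (y). Between support plate and top plate are 18 mm, and 68 mm from side to side, so the bar can turn there all round either way
- slot (a point): centre of the slot in the stand's dark top plate, at the plate's upper face (z = 131 mm; plate 8 mm thick). The slot is 60 mm long along y and 26 mm wide along x. Axes as the stand's
- loupe: black loupe, 34 mm diameter, 31 mm high, bystander behind the bracket; origin at the centre of its underside
- setup_block: light metal block 30 x 50 x 20 mm, bystander in front of the stand; origin at the centre of its underside
- seam_0 (a point): where the tip ball's centre is when it touches the middle of the weld's face at the weld's far end (9 mm inside the end; 22 mm between points); 8 mm out from the web and 8 mm above the base plate; axes as the bracket's
- seam_1 (a point): where the tip ball's centre is when it touches the middle of the weld's face at the weld's point 1 of 6 from its far end (22 mm between points); 8 mm out from the web and 8 mm above the base plate; axes as the bracket's
- seam_2 (a point): where the tip ball's centre is when it touches the middle of the weld's face at the weld's point 2 of 6 from its far end (22 mm between points); 8 mm out from the web and 8 mm above the base plate; axes as the bracket's
- seam_3 (a point): where the tip ball's centre is when it touches the middle of the weld's face at the weld's fold in the middle (22 mm between points); 8 mm out from the web and 8 mm above the base plate; axes as the bracket's
- seam_4 (a point): where the tip ball's centre is when it touches the middle of the weld's face at the weld's point 4 of 6 from its far end (22 mm between points); 8 mm out from the web and 8 mm above the base plate; axes as the bracket's
- seam_5 (a point): where the tip ball's centre is when it touches the middle of the weld's face at the weld's point 5 of 6 from its far end (22 mm between points); 8 mm out from the web and 8 mm above the base plate; axes as the bracket's
- seam_6 (a point): where the tip ball's centre is when it touches the middle of the weld's face at the weld's near end (9 mm inside the end; 22 mm between points); 8 mm out from the web and 8 mm above the base plate; axes as the bracket's
There are look-alikes about, which are no part of the job. What is shaped like the stand but pink is not meant.

How it is judged:
By the outcome, as a careful person would: the job done as asked, in the order asked, and still so for the second after the job is handed in, with the robot touching nothing.
It also fails if it takes over 72 s, if anything falls off the work surface, if the arm or the gripper's body presses on something with over 40 N, if the wrist force passes 120 N, or if a joint passes its speed limit or range.

### The arm

A 6-joint arm with a two-finger parallel gripper is mounted at the origin on a cart in front of the work surface, level with it; the furniture and walls round the work are solid. World frame = base frame: x ahead of the robot, y to its left, z up, the work surface at z = 0. Lengths are in mm, angles in rad, forces in N, time in s.
With the tool pointing down it reaches from about 350 to 875 mm from the base axis. Payload 4.2 kg.
Tool frame: the origin (TCP) lies on the mounting face of the last link; the fingertips stand 173 mm ahead of it and the grasp point (between the pads) lies grip_point_offset ahead of it (grip_point_offset is the distance from the TCP to the grasp point, in mm); z points along the fingers, y is the line along which they close (so a half turn about z gives the same grasp; the last joint's range is limited). The gripper opens to 85 mm and grips with 20 to 120 N. Pads are 22 mm wide; open, the fingers measure 114 mm over their backs; the gripper's body (76 mm by 85 mm) begins 54 mm behind the grasp point. The pads swing forward as they close: fully open they stand 13 mm farther back than shut.
Start: joints at [-1.019, 0.385, 0.008, 0, -1.194, -0.259], TCP at [180.413, -598.374, 404.712] pointing down, gripper open.
Joint ranges: [-3.14, 3.14], [-1.21, 2.06], [-1.07, 1.41], [-3.16, 2.05], [-2.99, -0.16], [-3.1, 3.1]. Speed limits (rad/s): [2.79, 2.79, 3.14, 3.14, 3.14, 3.14].

### API

Orientations are given as a unit quaternion [x, y, z, w].
In Python, from bench import read_state, get_image, job_done, recognise, place_of, grip_point_offset gives the robot as it stands. The module is installed in compiled form; this text tells all that it offers.
- The arm moves only by the tool carry_out, never from a script. Its arguments are lists of equal length, an entry for each row: "slide": the shift along the tool's x, y, z in m, a list of three; "roll": the turn about the tool's z in degrees; "claw": the finger opening in m, from 0 to 0.0854. A call has 1 to 8 rows; each row is the pose to reach, as a shift and turn from the pose commanded when the call began, along the tool's axes at that moment; what a row does not reach only later rows make up. A row lasts 1/8 s, in which the tool goes at most 62.5 mm and 10.7 degrees, less where a joint would pass 70% of its speed; a pose out of reach is approached as far as the arm can. A call with a gripper value outside its range is refused whole. The fingers move at their own pace and stop on an object; the grip force is fixed at half the most. Time passes only in rows, so rows that repeat a pose let the fingers close. It gives the time, the measured TCP pose, the force, the opening and the grip force at its end, in the units of the state.
- read_state(): the state, without advancing time (a new reading comes with each control period).
- get_image(name): name is "side" or "top"; returns a dict with "img" (384x512x3 uint8, red, green, blue), "z_map" (384x512 float32, mm along the optical axis (not along the pixel's ray), 0 where there is no reading), "mtx" (3x3 intrinsics, pixels), "k1" (the pictures are not rectified: a ray, as slopes to the right and down, at radius r is drawn at 1 + k1 r^2 times it, then the intrinsics apply), "world_from_camera" (4x4, takes a point from camera to world coordinates). Camera axes: x right, y up, looking along -z (the intrinsics and any distortion apply to the point x, -y, -z); pixel columns grow to the right and rows downward; lengths in mm; the calibration is good to about 2 mm. A picture is of the moment at which its call begins.
- job_done(): hands the job in; it is judged then, once.
Trained networks look in a picture, given as the dict that the camera call returned (one of the last four; its "shot" number tells which), for a name from the list of things; names that differ only in an ending like _2 or _b are one class to them, and where a whole thing is asked for, a point or a joint stands for the part that bears it (a point fixed in the world has none). Each returns a list of dicts, best first, with "conf" (0 to 1); they miss things now and then, are a little off and sometimes report something else, mostly with a low value. They report only what shows in the picture. A call takes as long as a camera call. They do not tell look-alikes from the thing itself.
- recognise(picture, thing): "at" ([column, row] in pixels, amid what is visible of it).
- place_of(picture, thing): "at" ([column, row] in pixels: a listed point, or the origin of a listed thing).
The state is a dict: "clock": time; "joints": joint angles; "joint_vel": joint speeds; "joint_efforts": joint torques, N m; "position": TCP position; "ee_rot": TCP orientation; "contact_force": force on the tool from outside, world axes, zero at the start; "wrist_torque": the same for the moment, N m; "gripper_width": finger opening in mm; "grasp_force": force on a finger pad.
Only numpy, scipy, OpenCV 4.12 (cv2) and the standard library are available. Lean on these libraries where they do the work, as an engineer would, in place of code of your own. Each camera call takes 0.05 s, during which the arm holds its last target. There are 200 camera calls.

## Working session

There is one attempt and no reset: what is moved stays moved. The work goes in short steps, Python scripts to look and compute and a tool call to move; the robot and the scene stay as the last step left them, time stands still between calls to the robot, and variables do not carry over. Pictures are saved under pics/ and viewed, at most 10 in all, crops included, and the job is handed in when it is done.

Besides the shell and the picture viewer there is one more tool, called in YAML: its name, and indented under it one key for each argument. carry_out: Moves the arm, as the interface text tells. Its arguments: {"type":"object","properties":{"slide":{"type":"array"},"roll":{"type":"array"},"claw":{"type":"array"}},"required":["slide","roll","claw"]}

```bash
mkdir -p pics
cat > h.py <<'E'
import numpy as np, cv2
from bench import *
from scipy.spatial.transform import Rotation as R
def pt(p,at,z=None,off=0):
    """world point of pixel; z: intersect plane z, else depth"""
    M=p["mtx"];k=p["k1"];u=np.array([(at[0]-M[0,2])/M[0,0],(at[1]-M[1,2])/M[1,1]])
    s=u.copy()
    for _ in range(10): s=u/(1+k*(s@s))
    T=np.array(p["world_from_camera"]);d=T[:3,:3]@np.array([s[0],-s[1],-1]);o=T[:3,3]
    if z is None:
        c,r=int(round(at[0])),int(round(at[1]));w=p["z_map"][max(r-1,0):r+2,max(c-1,0):c+2];w=w[w>0]
        t=np.median(w) if len(w) else np.nan
    else: t=(z-o[2])/d[2]
    return o+t*d
def px(p,w):
    T=np.linalg.inv(p["world_from_camera"]);c=T[:3,:3]@np.array(w)+T[:3,3]
    s=np.array([c[0],-c[1]])/-c[2];s=s*(1+p["k1"]*(s@s));M=p["mtx"]
    return np.array([M[0,0]*s[0]+M[0,2],M[1,1]*s[1]+M[1,2]])
E
python3 - <<'E'
from h import *
np.set_printoptions(precision=1,suppress=True)
print(grip_point_offset, read_state())
ims=[]
Z={"slot":131,"stand":0,"bracket":0,"flange_lip":75,"loupe":0,"setup_block":0,"probe":105,"probe_grip":175,"probe_tip":18}
Z.update({f"seam_{i}":16 for i in range(7)})
for n in("side","top"):
    p=get_image(n);ims.append(p["img"]);print(n,np.array(p["world_from_camera"])[:3])
    for t in Z:
        for q in place_of(p,t)[:3]: print(t,round(q["conf"],2),np.array(q["at"]),pt(p,q["at"],Z[t]),pt(p,q["at"]))
    cv2.imwrite(f"pics/{n}0.png",cv2.resize(p["img"][:,:,::-1],(800,600)))
E
```

```text
154.70000000000002 {'clock': 0.0, 'joints': array([-1. ,  0.4,  0. , -0. , -1.2, -0.3]), 'joint_vel': array([-0.,  0., -0.,  0., -0.,  0.]), 'joint_efforts': array([  0. , -39.2,  18.8,   4.2,  -0. ,   0. ]), 'position': array([ 180.4, -598.2,  403.6]), 'ee_rot': array([-0.1,  1. ,  0. , -0. ]), 'contact_force': array([-0.7, -0.9,  0.3]), 'wrist_torque': array([ 0. ,  0. , -0.1]), 'grasp_force': 0.0, 'gripper_width': 85.60317795697999}
side [[ -1.    0.2  -0.2 381. ]
 [ -0.3  -0.6   0.7 565.3]
 [ -0.    0.8   0.6 688.6]]
slot 0.97 [191.  245.7] [678.6 115.5 131. ] [693.3  93.3 103.4]
slot 0.88 [263.3 250.4] [525.   84.5 131. ] [524.5  86.4 133.2]
slot 0.68 [209.4 163.6] [ 764.8 -188.6  131. ] [ 778.3 -215.2  111.3]
stand 0.89 [263.  285.6] [528.2  78.9   0. ] [515.8 119.9  58.1]
stand 0.84 [210.3 200.5] [ 772.1 -178.7    0. ] [ 752.7 -141.7   34.2]
stand 0.83 [200.4 276.7] [682.1  97.3   0. ] [646.3 152.9  81.9]
bracket 0.89 [277.7 217.8] [ 554.1 -160.     0. ] [ 551.9 -150.6    8.9]
flange_lip 0.7 [279.9 203.8] [ 543.4 -136.1   75. ] [ 543.  -134.3   76.6]
flange_lip 0.64 [277.9 202
[... 4072 characters left out ...]
184.8] [ 598.3 -117.5   16. ] [ 589.6 -114.6   81. ]
seam_4 0.87 [292.7 211.8] [ 535.1 -152.5   16. ] [ 530.5 -147.5   80.6]
seam_4 0.87 [295.  217.9] [ 521.  -157.5   16. ] [ 517.3 -152.2   79.7]
seam_4 0.86 [277.  184.8] [ 598.3 -117.5   16. ] [ 589.6 -114.6   81. ]
seam_5 0.87 [292.7 211.8] [ 535.1 -152.5   16. ] [ 530.5 -147.5   80.6]
seam_5 0.87 [295.  217.9] [ 521.  -157.5   16. ] [ 517.3 -152.2   79.7]
seam_5 0.86 [277.  184.8] [ 598.3 -117.5   16. ] [ 589.6 -114.6   81. ]
seam_6 0.87 [292.7 211.8] [ 535.1 -152.5   16. ] [ 530.5 -147.5   80.6]
seam_6 0.87 [295.  217.9] [ 521.  -157.5   16. ] [ 517.3 -152.2   79.7]
seam_6 0.86 [277.  184.8] [ 598.3 -117.5   16. ] [ 589.6 -114.6   81. ]
```

```bash
ls pics
```

```text
side0.png
top0.png
```

View pics/side0.png

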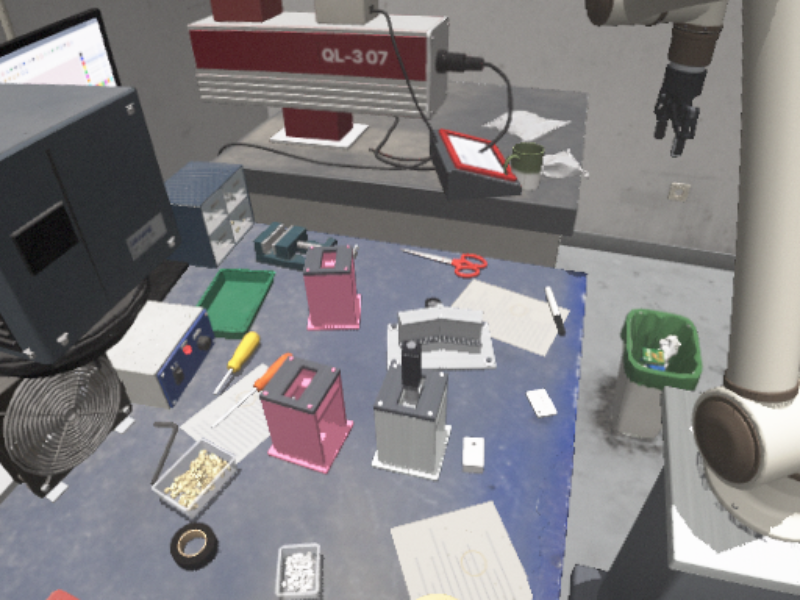

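View pics/top0.png

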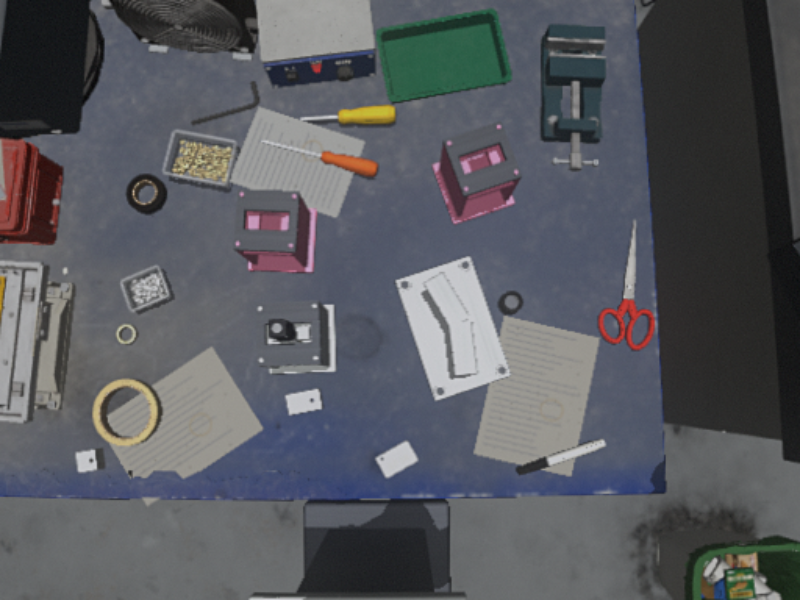

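The grey stand at side pixel (412,420) of 800×600, or (290,337) in the top view, holds the probe. The two pink look-alikes are at side (305,410) and (332,290). The bracket is at side (440,335) and top (452,325). Next I fit the geometry from depth and make one confirming crop.

```bash
cat >> h.py <<'E'
def cloud(p,box):
    """world points (Nx3) of depth pixels in column/row box"""
    c0,c1,r0,r1=box;out=[]
    for r in range(r0,r1):
        for c in range(c0,c1):
            if p["z_map"][r,c]>0: out.append(np.r_[pt(p,(c,r)),c,r])
    return np.array(out)
def sel(P,x,y,z): return P[(P[:,0]>x[0])&(P[:,0]<x[1])&(P[:,1]>y[0])&(P[:,1]<y[1])&(P[:,2]>z[0])&(P[:,2]<z[1])]
E
python3 - <<'E'
from h import *
np.set_printoptions(precision=1,suppress=True)
rect=lambda Q:[np.round(np.array(v),1).tolist() for v in cv2.minAreaRect(Q[:,:2].astype(np.float32))]
for n in("top","side"):
    p=get_image(n)
    cs=np.array([px(p,(x,y,z)) for x in(440,680) for y in(-290,-40) for z in(0,90)])
    B=cloud(p,(int(cs[:,0].min()),int(cs[:,0].max()),int(cs[:,1].min()),int(cs[:,1].max())))
    b=sel(B,(440,680),(-290,-40),(4,13));print(n,"base",len(b),rect(b),np.median(b[:,2]))
    f=sel(B,(440,680),(-290,-40),(70,90));print("flange",len(f),rect(f),np.median(f[:,2]))
    hull=cv2.convexHull(f[:,:2].astype(np.float32));print(cv2.approxPolyDP(hull,5,True)[:,0])
    cs=np.array([px(p,(x,y,z)) for x in(460,600) for y in(0,160) for z in(0,220)])
    S=cloud(p,(int(cs[:,0].min()),int(cs[:,0].max()),int(cs[:,1].min()),int(cs[:,1].max())))
    t=sel(S,(460,600),(10,150),(124,138));print("plate",len(t),rect(t),np.median(t[:,2]))
    g=sel(S,(490,570),(40,120),(150,225));print("grip",len(g),rect(g),g[:,2].max())
    gt=sel(S,(490,570),(40,120),(205,225));print("griptop",len(gt),gt[:,:3].mean(0) if len(gt) else 0,rect(gt) if len(gt)>2 else 0)
    u=sel(S,(460,600),(10,150),(95,121));print("bar",len(u),u[:,:3][::4])
    a=px(p,(540,-20,60)).astype(int)
    im=p["img"][:,:,::-1]; c=im[max(a[1]-85,0):a[1]+85,max(a[0]-130,0):a[0]+130]
    cv2.imwrite(f"pics/c_{n}.png",cv2.resize(c,None,fx=3,fy=3,interpolation=2))
E
python3 -c "
import cv2,numpy as np;a=cv2.imread('pics/c_top.png');b=cv2.imread('pics/c_side.png');w=min(a.shape[1],b.shape[1]);cv2.imwrite('pics/both.png',cv2.resize(np.vstack([a[:,:w],b[:,:w]]),(458,600) if 0 else (600,600)))"
```

```text
top base 3146 [[547.7, -162.5], [191.8, 159.1], 17.9] 7.6382357740019415
flange 1005 [[542.5, -145.5], [146.1, 51.5], 17.5] 80.52333823916308
[[ 611.5 -121.6]
 [ 596.2 -101.7]
 [ 472.1 -140.7]
 [ 476.  -170.8]
 [ 549.4 -170.3]
 [ 609.4 -130.4]]
plate 1319 [[527.3, 79.5], [84.3, 84.9], 1.9] 130.62640937027095
grip 210 [[527.5, 79.3], [22.3, 23.2], 4.0] 214.34323976645078
griptop 139 [527.2  78.5 209.9] [[527.6, 79.2], [22.1, 22.4], 5.6]
bar 214 [[572.5  41.1 108.5]
 [567.5  38.4  95.7]
 [563.2  38.3  96.4]
 [558.9  38.3  96.4]
 [554.5  38.2  97.4]
 [549.9  37.8 100.6]
 [545.6  37.7 101. ]
 [541.2  62.6 106. ]
 [539.7  37.5 120.5]
 [539.1  62.6 105.7]
 [538.5  53.3 111.7]
 [536.3  69.8 114.6]
 [536.3  61.5 113.2]
 [536.2  53.  114.3]
 [534.2  69.7 115.2]
 [534.1  61.4 114.3]
 [534.1  53.  114. ]
 [532.1  67.6 114.8]
 [532.   59.1 115.1]
 [532.6  37.4 103.4]
 [530.   63.5 114.3]
 [529.9  55.  114.4]
 [527.9  67.6 114.5]
 [527.8  59.2 114.6]
 [528.4  37.4 103.4]
 [525.7  63.3 114.9]
 [525.7  54.9 114.9]
 [523.7  69.6 115.4]
 [523.6  61.1 115.9]
 [523.4  52.6 116.6]
 [521.5  71.5 116.6]
 
[... 2621 characters left out ...]
102.7]
 [526.1 120.7 105.5]
 [517.6 120.1 107.7]
 [506.8 120.  111.4]
 [498.4 119.4 113.6]
 [490.  119.5 116.6]
 [484.3 107.6 104.4]
 [541.7 120.7  96.7]
 [532.9 120.6  99.6]
 [524.3 119.7 101.6]
 [515.4 120.1 105.2]
 [507.  119.3 107.1]
 [498.5 119.3 110.2]
 [490.  119.4 113.3]
 [483.9 109.  102.9]
 [528.7 120.   97.1]
 [519.9 120.1 100.3]
 [511.2 119.8 103. ]
 [502.7 119.4 105.5]
 [494.1 119.6 108.8]
 [485.7 119.3 111.4]
 [519.8 120.4  97.4]
 [511.3 119.4  99.2]
 [502.5 119.9 102.9]
 [494.1 119.5 105.4]
 [485.7 118.9 107.6]
 [506.9 119.8  97.9]
 [498.3 119.7 100.9]
 [489.8 119.3 103.4]
 [506.7 120.3  95.3]
 [498.1 120.2  98.2]
 [489.7 119.5 100.3]
 [496.  120.   95.3]
 [485.4 119.5  98.5]]
```

View pics/both.png

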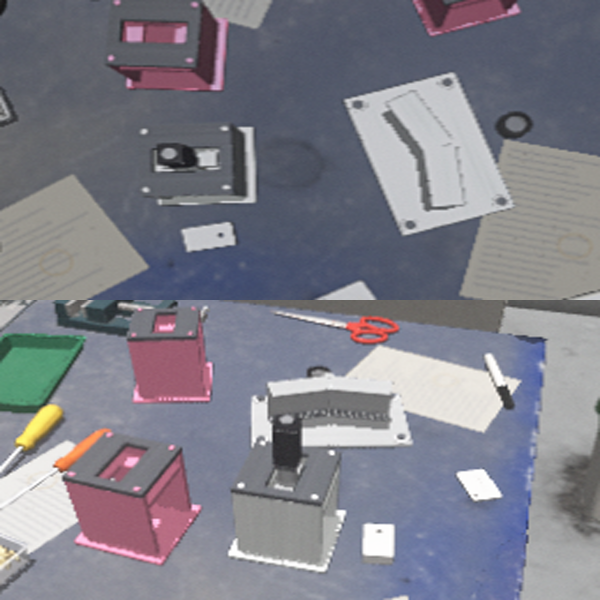

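The crop confirms the grey stand at top crop (195,160) is the right one: it holds the black-gripped probe, and the look-alikes are pink.

Run:
```python
from h import *
from scipy.optimize import minimize
np.set_printoptions(precision=2,suppress=True)
def poly(q,a=-6,b=26,L=75):
    x0,y0,yaw=q;yb=np.array([np.cos(yaw),np.sin(yaw)]);xb=np.array([yb[1],-yb[0]]);F=np.array([x0,y0])
    c,s=np.cos(np.radians(12)),np.sin(np.radians(12))
    dn=-yb*c-xb*s;df=yb*c-xb*s
    nn=-xb*c+yb*s;nf=-xb*c-yb*s   # outward (to -x) normals
    m=lambda o:F-xb*o/c
    return np.array([F+dn*L+nn*a,m(a),F+df*L+nf*a,F+df*L+nf*b,m(b),F+dn*L+nn*b])
res=[]
for n in("top","side"):
    p=get_image(n);cs=np.array([px(p,(x,y,z)) for x in(440,680) for y in(-290,-40) for z in(0,90)])
    B=cloud(p,(int(cs[:,0].min()),int(cs[:,0].max()),int(cs[:,1].min()),int(cs[:,1].max())))
    f=sel(B,(440,680),(-200,-80),(72,92)); inn=f[:,:2]
    # others projected to flange plane z=81 via pixel
    keys={(int(a),int(b)) for a,b in f[:,3:]}
    W=np.array([pt(p,(a,b),81)[:2] for a,b in B[:,3:]]);lab=np.array([(int(a),int(b)) in keys for a,b in B[:,3:]])
    def cost(q):
        P=poly(q).astype(np.float32).reshape(-1,1,2)
        d=np.array([cv2.pointPolygonTest(P,(float(w[0]),float(w[1])),True) for w in W])
        return np.mean((1/(1+np.exp(-np.clip(d,-20,20)))-lab)**2)*1e3
    o=minimize(cost,[544,-162,np.radians(17.5)],method="Nelder-Mead",options=dict(initial_simplex=[[544,-162,.3],[550,-162,.3],[544,-155,.3],[544,-162,.36]],xatol=1e-3,fatol=1e-3))
    print(n,o.x[:2],np.degrees(o.x[2]),o.fun);res.append(o.x)
q=np.mean(res,0);yb=np.array([np.cos(q[2]),np.sin(q[2])]);xb=np.array([yb[1],-yb[0]])
P=poly(q,8,8)
pts=poly(q,8,8,66)
print("F",q,"seam0,3,6",pts[3],pts[4],pts[5])
s=read_state();r=R.from_quat(s["ee_rot"]);print(s["position"],s["joints"]);print(r.as_matrix())
d=np.array([527,79.2,375])-s["position"];print("tool-frame shift to above grip",r.inv().apply(d))
```

```text
top [ 546.5  -159.01] 17.663616458819078 3.0476012782081336
side [ 544.5 -155.6] 17.48017532117068 3.6988849985768977
F [ 545.5  -157.31    0.31] seam0,3,6 [ 598.96 -117.78] [ 543.03 -149.51] [ 479.04 -155.75]
[ 180.4  -598.37  404.72] [-1.02  0.38  0.01  0.   -1.19 -0.26]
[[-0.96 -0.29 -0.  ]
 [-0.29  0.96 -0.  ]
 [ 0.    0.   -1.  ]]
tool-frame shift to above grip [-527.41  548.7    29.7 ]
```

carry_out:
  slide:
    - [-0.03,0.03,-0.02]
    - [-0.07,0.073,-0.02]
    - [-0.11,0.115,-0.02]
    - [-0.15,0.156,-0.02]
    - [-0.19,0.198,-0.02]
    - [-0.23,0.24,-0.02]
    - [-0.27,0.28,-0.02]
    - [-0.305,0.317,-0.02]
  roll: [-5,-10,-16,-21,-27,-32,-38,-43]
  claw: [0.085,0.085,0.085,0.085,0.085,0.085,0.085,0.085]

```text
clock: 2.9
position: [381.4, -205.0, 425.2]
ee_rot: [-0.5, 0.866, -0.0, 0.0]
contact_force: [0.9, -0.1, -0.2]
gripper_width: 84.7
grasp_force: 0.0
```

```bash
cat >> h.py <<'E'
def go(tgt,yaw_y=None,verbose=True):
    """tool-frame shift (m) to TCP target (mm), and roll (deg) to bring tool y to world angle yaw_y (deg)"""
    s=read_state();r=R.from_quat(s["ee_rot"]);m=r.as_matrix();a=np.degrees(np.arctan2(m[1,1],m[0,1]))
    sh=r.inv().apply(np.array(tgt)-s["position"])/1000
    print("t",s["clock"],"pos",np.round(s["position"],1),"toolx",np.round(m[:,0],3),"y ang",round(a,2),"tilt",np.round(m[:2,2],4),"w",round(s["gripper_width"],1),"gf",round(s["grasp_force"],1),"F",np.round(s["contact_force"],1),"M",np.round(s["wrist_torque"],2),"j",np.round(s["joints"],2))
    print("SHIFT",np.round(sh,4),"ROLL",None if yaw_y is None else round((a-yaw_y+180)%360-180,2))
E
python3 -c "
from h import *
go([527.2,79.3,425],181.8)"
```

```text
t 2.9 pos [ 381.4 -205.   425.2] toolx [-0.5   -0.866 -0.   ] y ang 149.99 tilt [ 0.0013 -0.0003] w 84.7 gf 0.0 F [ 0.9 -0.1 -0.2] M [-0.01 -0.1  -0.03] j [-0.12  0.03 -0.4   0.   -1.14 -0.41]
SHIFT [-3.191e-01  1.600e-02  3.000e-04] ROLL -31.81
```

carry_out:
  slide:
    - [-0.04,0.002,0]
    - [-0.09,0.005,0]
    - [-0.14,0.008,0]
    - [-0.19,0.01,0]
    - [-0.24,0.013,0]
    - [-0.29,0.015,0]
    - [-0.319,0.016,0]
    - [-0.319,0.016,0]
  roll: [-5,-10,-15,-20,-25,-30,-31.8,-31.8]
  claw: [0.085,0.085,0.085,0.085,0.085,0.085,0.085,0.085]

```text
clock: 3.9
position: [528.4, 78.5, 424.2]
ee_rot: [0.718, -0.696, -0.0, 0.0]
contact_force: [0.2, -1.3, -0.2]
gripper_width: 84.7
grasp_force: 0.0
```

```bash
python3 -c "
from h import *
go([527.2,79.3,330],181.8)"
```

```text
t 3.9 pos [528.4  78.5 424.2] toolx [ 0.03 -1.    0.  ] y ang -178.29 tilt [-0.0005 -0.0002] w 84.7 gf 0.0 F [ 0.2 -1.3 -0.2] M [-0.02  0.03  0.  ] j [ 0.45  0.22 -0.18 -0.   -1.17 -0.42]
SHIFT [-0.0009  0.0011  0.0942] ROLL -0.09
```

carry_out:
  slide:
    - [-0.001,0.001,0.04]
    - [-0.001,0.001,0.08]
    - [-0.001,0.001,0.094]
    - [-0.001,0.001,0.094]
    - [-0.001,0.001,0.094]
    - [-0.001,0.001,0.094]
    - [-0.001,0.001,0.094]
    - [-0.001,0.001,0.094]
  roll: [0,0,0,0,0,0,0,0]
  claw: [0.085,0.085,0.06,0.04,0.02,0.01,0.01,0.01]

```text
clock: 4.9
position: [527.3, 78.0, 332.6]
ee_rot: [0.717, -0.697, 0.001, -0.002]
contact_force: [1.0, -0.7, 5.7]
gripper_width: 21.3
grasp_force: 59.2
```

carry_out:
  slide:
    - [0,0,0]
    - [0,0,-0.02]
    - [0,0,-0.05]
    - [0,0,-0.09]
    - [0,0,-0.13]
    - [0,0,-0.14]
    - [0,0,-0.14]
  roll: [0,0,0,0,0,0,0]
  claw: [0.01,0.01,0.01,0.01,0.01,0.01,0.01]

```text
clock: 5.78
position: [526.3, 77.8, 470.1]
ee_rot: [0.717, -0.697, -0.001, 0.0]
contact_force: [-0.1, 0.7, -1.6]
gripper_width: 21.3
grasp_force: 58.8
```

```bash
python3 -c "
from h import *
p=get_image('side');a=px(p,(527,79,260)).astype(int);cv2.imwrite('pics/lift.png',cv2.resize(p['img'][max(a[1]-80,0):a[1]+120,a[0]-100:a[0]+100,::-1],None,fx=3,fy=3))
go([527.2,-10,390],181.8)"
```

```text
t 5.825 pos [526.2  77.8 469.1] toolx [ 0.027 -1.     0.   ] y ang -178.44 tilt [-0.003  -0.0001] w 21.3 gf 58.8 F [-0.9 -0.7 -2.3] M [-0.02  0.02  0.03] j [ 0.45  0.19 -0.11 -0.   -1.28 -0.42]
SHIFT [0.0878 0.0012 0.0791] ROLL -0.24
```

View pics/lift.png

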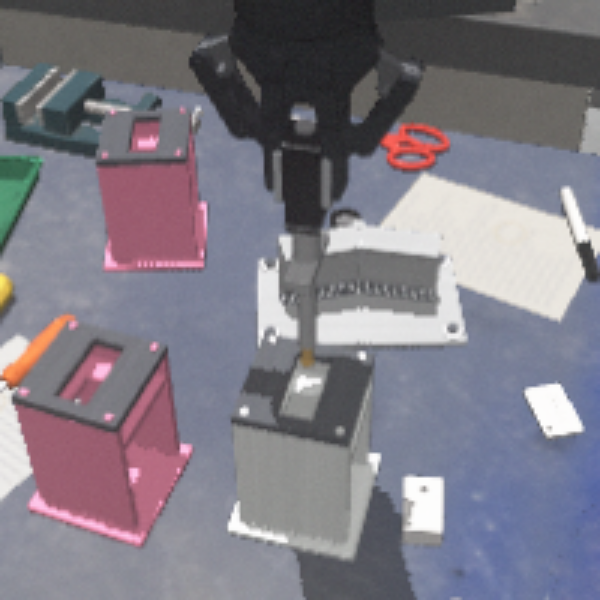

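Held upright, with the brass tip at (307,357) just above the slot. The moves can't tilt the tool, so I'll pivot the probe between the pads by pushing its nose against the stand's top edge.

carry_out:
  slide:
    - [0.03,0,0]
    - [0.06,0,0]
    - [0.062,0,0.03]
    - [0.062,0,0.07]
    - [0.062,0,0.08]
    - [0.055,0,0.08]
    - [0.047,0,0.08]
  roll: [0,0,0,0,0,0,0]
  claw: [0.01,0.01,0.01,0.01,0.01,0.01,0.01]

```text
clock: 6.7
position: [528.5, 31.5, 392.0]
ee_rot: [0.717, -0.697, 0.001, -0.001]
contact_force: [1.4, -4.3, -2.1]
gripper_width: 21.4
grasp_force: 58.5
```

carry_out:
  slide:
    - [-0.01,0,0]
    - [-0.02,0,0]
    - [-0.03,0,0]
    - [-0.03,0,0]
  roll: [0,0,0,0]
  claw: [0.01,0.01,0.01,0.01]

```text
clock: 7.2
position: [527.0, 61.1, 391.9]
ee_rot: [0.717, -0.697, 0.001, 0.0]
contact_force: [-0.9, -4.2, 0.2]
gripper_width: 21.3
grasp_force: 59.3
```

```bash
python3 -c "
from h import *
p=get_image('side');a=px(p,(527,60,200)).astype(int);cv2.imwrite('pics/piv1.png',cv2.resize(p['img'][max(a[1]-80,0):a[1]+100,a[0]-90:a[0]+90,::-1],None,fx=3,fy=3))
go([527.2,113,388],181.8)"
```

```text
t 7.25 pos [527.   61.  391.8] toolx [ 0.028 -1.     0.001] y ang -178.37 tilt [ 0.0008 -0.0008] w 21.4 gf 59.3 F [-1.  -4.   1.5] M [-1.3   0.31  0.01] j [ 0.42  0.23 -0.24  0.   -1.09 -0.39]
SHIFT [-0.052  -0.0016  0.0038] ROLL -0.17
```

View pics/piv1.png

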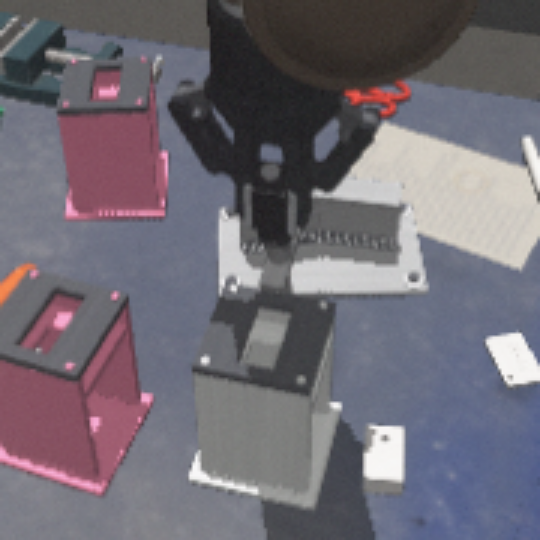

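Pushing takes only about 4 N, and the probe is turning in the pads with its nose behind the stand's rear edge. I'll continue.

carry_out:
  slide:
    - [-0.009,0,0]
    - [-0.018,0,0]
    - [-0.027,0,0]
    - [-0.036,0,0]
    - [-0.045,0,0]
    - [-0.055,0,0]
    - [-0.055,0,0]
  roll: [0,0,0,0,0,0,0]
  claw: [0.01,0.01,0.01,0.01,0.01,0.01,0.01]

```text
clock: 8.12
position: [525.6, 116.1, 391.6]
ee_rot: [0.717, -0.697, 0.0, -0.0]
contact_force: [-1.6, -1.4, 3.0]
gripper_width: 21.1
grasp_force: 59.1
```

carry_out:
  slide:
    - [0.02,0,0]
    - [0.04,0,-0.03]
    - [0.06,0,-0.07]
    - [0.08,0,-0.12]
    - [0.11,0,-0.13]
    - [0.11,0,-0.13]
  roll: [-3,-6,-9,-12,-16,-16]
  claw: [0.01,0.01,0.01,0.01,0.01,0.01]

```text
clock: 8.88
position: [528.5, 4.9, 522.2]
ee_rot: [0.806, -0.592, 0.001, -0.003]
contact_force: [-0.1, 0.2, -2.1]
gripper_width: 21.4
grasp_force: 59.2
```

```bash
python3 -c "
from h import *
s=read_state();P=s['position']
for n in('side','top'):
  p=get_image(n);a=px(p,P-[0,40,200]).astype(int);y0=max(a[1]-90,0);x0=max(a[0]-100,0)
  print(n,x0,y0,px(p,P-[0,0,157.5]),[ (q['at'],round(q['conf'],2)) for q in place_of(p,'probe_tip')[:2]])
  cv2.imwrite('pics/'+n+'t.png',cv2.resize(p['img'][y0:y0+180,x0:x0+200,::-1],None,fx=2,fy=2))
  np.savez('pics/'+n+'t.npz',**{k:p[k] for k in('img','z_map','mtx','k1','world_from_camera')})
a=cv2.imread('pics/sidet.png');b=cv2.imread('pics/topt.png');h=min(a.shape[0],b.shape[0]);cv2.imwrite('pics/tt.png',np.hstack([a[:h],b[:h]]))
go([527.2,113,388],197.5)"
```

```text
side 177 53 [272.62484772 134.16003772] [([268.7, 149.0], 0.54)]
top 134 112 [207.3547331  200.67296896] [([266.3, 189.0], 0.59)]
t 9.075 pos [528.7   6.6 519.7] toolx [ 0.302 -0.953 -0.001] y ang -162.41 tilt [-0.0012  0.0007] w 21.1 gf 59.2 F [ 0.4 -0.7 -0.1] M [ 0.05  0.   -0.04] j [ 0.32  0.16 -0.02 -0.   -1.39 -0.01]
SHIFT [-0.1018 -0.0309  0.1318] ROLL 0.09
```

View pics/tt.png

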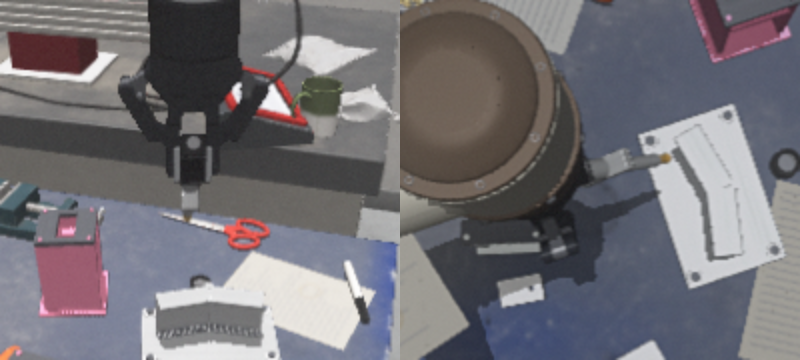

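Side crop shows the tip at (186,218) and the top crop shows it at (665,157). The probe leans with its tip towards the bracket. I'll triangulate the tip.

```bash
cat >> h.py <<'E'
def brass(p,guess,rad=14):
    g=np.array(guess);H=cv2.cvtColor(p["img"],cv2.COLOR_RGB2HSV).astype(int)
    yy,xx=np.mgrid[:384,:512]
    m=(H[...,0]>10)&(H[...,0]<28)&(H[...,1]>110)&(H[...,2]>70)&(np.hypot(xx-g[0],yy-g[1])<rad)
    return (np.array([xx[m].mean(),yy[m].mean()]) if m.any() else None),m.sum()
def tri(ps,ats):
    A=np.zeros((3,3));b=np.zeros(3);D=[]
    for p,a in zip(ps,ats):
        o=np.array(p["world_from_camera"])[:3,3];d=pt(p,a,0)-o;d/=np.linalg.norm(d);M=np.eye(3)-np.outer(d,d);A+=M;b+=M@o;D.append((o,d))
    x=np.linalg.solve(A,b);return x,[np.linalg.norm((np.eye(3)-np.outer(d,d))@(x-o)) for o,d in D]
E
python3 - <<'E'
from h import *
np.set_printoptions(precision=1,suppress=True)
ps=[dict(np.load(f'pics/{n}t.npz')) for n in('side','top')]
bs=[brass(ps[0],(270,162)),brass(ps[1],(266.5,190))];print(bs)
x,e=tri(ps,[b[0] for b in bs]);print(x,e)
s=read_state();r=R.from_quat(s['ee_rot']);v=r.inv().apply(x-s['position']);print("tip in tool",v,"pred lean",np.degrees(np.arctan2(v[0],v[2]-157.5)))
E
```

```text
[(None, np.int64(0)), (array([266.4, 190.6]), np.int64(13))]Traceback (most recent call last):
  File "<stdin>", line 5, in <module>
  File "h.py", line 41, in tri
    o=np.array(p["world_from_camera"])[:3,3];d=pt(p,a,0)-o;d/=np.linalg.norm(d);M=np.eye(3)-np.outer(d,d);A+=M;b+=M@o;D.append((o,d))
                                               ~~^^^^^^^
  File "h.py", line 6, in pt
    M=p["mtx"];k=p["k1"];u=np.array([(at[0]-M[0,2])/M[0,0],(at[1]-M[1,2])/M[1,1]])
                                      ~~^^^
TypeError: 'NoneType' object is not subscriptable
```

Run:
```python
from h import *
np.set_printoptions(precision=1,suppress=True)
ps=[dict(np.load(f'pics/{n}t.npz')) for n in('side','top')]
x,e=tri(ps,[(270,161.5),(266.4,190.6)]);print(x,e)
P=np.array([528.7,6.6,519.7]);r=R.from_quat(read_state()['ee_rot']);v=r.inv().apply(x-P);print("tip in tool",v,"lean",np.degrees(np.arctan2(v[0]+1.5,v[2]-157.5)),np.hypot(v[0]+1.5,v[2]-157.5))
for th in(30,35,40,45):
    w=P+r.apply([-1.5+157*np.sin(np.radians(th)),0,157.5+157*np.cos(np.radians(th))]);print(th,[px(p,w) for p in ps])
H=ps[0]['img'][156:168,264:277];print(H.tolist()[4:9])
```

```text
[558.4 -88.1 238.8] [np.float64(0.214919032880135), np.float64(0.21491903288014916)]
tip in tool [ 99.6   0.1 280.8] lean 39.33988986829734 159.42766876340173
30 [array([270.4, 171.7]), array([254.6, 195.1])]
35 [array([270.2, 166.1]), array([260.6, 192.7])]
40 [array([270.1, 160.4]), array([266.3, 190.3])]
45 [array([269.9, 154.7]), array([271.8, 187.9])]
[[[178, 177, 185], [162, 163, 175], [147, 149, 163], [135, 141, 155], [117, 116, 120], [80, 77, 73], [85, 83, 82], [86, 83, 83], [95, 93, 89], [118, 122, 139], [126, 131, 151], [129, 135, 154], [127, 131, 153]], [[212, 207, 203], [206, 200, 201], [217, 209, 209], [195, 191, 193], [161, 155, 150], [97, 82, 61], [90, 82, 72], [91, 82, 69], [114, 105, 92], [132, 137, 156], [127, 133, 153], [127, 134, 153], [127, 133, 155]], [[107, 105, 107], [168, 159, 158], [228, 218, 212], [219, 209, 203], [185, 176, 166], [133, 115, 93], [103, 87, 60], [109, 95, 71], [162, 155, 145], [188, 189, 192], [175, 178, 185], [161, 164, 175], [146, 149, 165]], [[93, 101, 113], [95, 98, 114], [90, 94, 107], [97, 97, 107], [132, 121, 123], [141, 129, 117], [103, 86, 69], [137, 125, 111], [218, 212, 203], [242, 240, 237], [236, 234, 230], [225, 223, 222], [211, 210, 213]], [[127, 134, 153], [120, 129, 149], [124, 130, 152], [120, 126, 147], [94, 96, 112], [94, 98, 113], [90, 93, 105], [127, 123, 125], [193, 187, 185], [231, 226, 225], [224, 221, 218], [232, 229, 226], [245, 242, 241]]]
```

```bash
cat >> h.py <<'E'
def model(q,off,L=75):
    """polyline near-fold-far at distance off out from web face"""
    x0,y0,yaw=q;yb=np.array([np.cos(yaw),np.sin(yaw)]);xb=np.array([yb[1],-yb[0]]);F=np.array([x0,y0]);c,s=np.cos(np.radians(12)),np.sin(np.radians(12))
    return np.array([F+(-yb*c-xb*s)*L+(-xb*c+yb*s)*off,F-xb*off/c,F+(yb*c-xb*s)*L+(-xb*c-yb*s)*off])
E
python3 - <<'E'
from h import *
ims=[]
for n,box in(('side',(235,180,100,75)),('top',(240,155,100,100))):
    p=dict(np.load(f'pics/{n}t.npz'));k=8 if n=='side' else 6
    x0,y0,w,h=box;im=cv2.resize(p['img'][y0:y0+h,x0:x0+w,::-1],None,fx=k,fy=k,interpolation=cv2.INTER_CUBIC)
    im=np.ascontiguousarray(im)
    for q,col in(((546.5,-159.0,np.radians(17.6)),(0,0,255)),((544.5,-155.6,np.radians(17.5)),(0,255,0))):
        for off,z in((26,75),(26,81),(-6,81),(12,8),(0,20)):
            if (off,z)==(26,75) and n=='top': continue
            pl=np.array([(px(p,(*a,z))-[x0,y0]+.5)*k for a in model(q,off)]);cv2.polylines(im,[pl.astype(np.int32)],False,col,1)
    ims.append(im)
W=800
o=np.vstack([ims[0],cv2.copyMakeBorder(ims[1],0,0,0,200,cv2.BORDER_CONSTANT)]) 
cv2.imwrite('pics/ov_s.png',ims[0]);cv2.imwrite('pics/ov_t.png',ims[1])
E
```

View pics/ov_s.png

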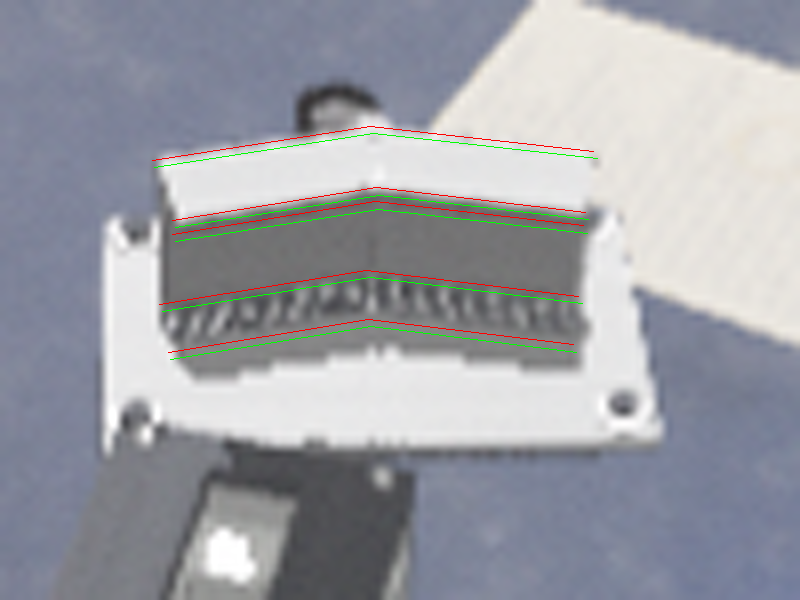

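View pics/ov_t.png

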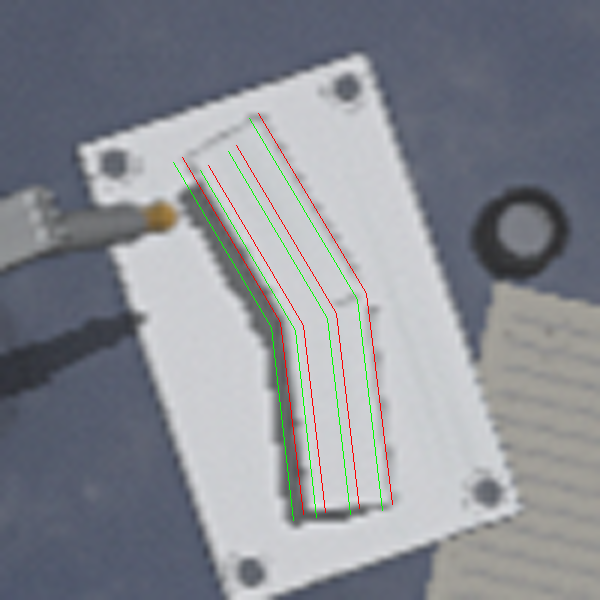

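The overlays favour the red fit: the flange lip and weld band at side (375,190) and (375,283–315), and the flange edges in the top view. I'll use it, nudged slightly toward the near end.

```bash
cat >> h.py <<'E'
Q=(545.8,-158.9,np.radians(17.55));TIP=np.array([99,0,279.]);AX=np.array([np.sin(np.radians(39.5)),0,np.cos(np.radians(39.5))])
def tcp_for(seam,push,rot):
    return np.r_[seam,16]-rot.apply(TIP)+push*rot.apply(AX)
E
python3 - <<'E'
from h import *
np.set_printoptions(precision=1,suppress=True)
S=model(Q,8,66);print(S)
r=R.from_quat(read_state()['ee_rot'])
for nm,i in(('s0',2),('s3',1),('s6',0)): print(nm,tcp_for(S[i],4.5,r))
print('seg tool',r.inv().apply(np.r_[S[1]-S[2],0]),r.inv().apply(np.r_[S[0]-S[1],0]))
go(tcp_for(S[2],-60,r),197.55);go(tcp_for(S[2],4.5,r),197.55)
E
```

```text
[[ 479.3 -157.3]
 [ 543.3 -151.1]
 [ 599.3 -119.4]]
s0 [570.6 -27.9 291.6]
s3 [514.6 -59.7 291.6]
s6 [450.6 -65.9 291.6]
seg tool [13.3 62.9  0. ] [-13.4  62.9   0.1]
t 9.075 pos [528.7   6.6 519.7] toolx [ 0.3 -1.  -0. ] y ang -162.41 tilt [-0.  0.] w 21.1 gf 59.2 F [ 0.4 -0.7 -0.1] M [ 0.1  0.  -0. ] j [ 0.3  0.2 -0.  -0.  -1.4 -0. ]
SHIFT [ 0.  -0.   0.2] ROLL 0.04
t 9.075 pos [528.7   6.6 519.7] toolx [ 0.3 -1.  -0. ] y ang -162.41 tilt [-0.  0.] w 21.1 gf 59.2 F [ 0.4 -0.7 -0.1] M [ 0.1  0.  -0. ] j [ 0.3  0.2 -0.  -0.  -1.4 -0. ]
SHIFT [ 0.  -0.   0.2] ROLL 0.04
```

carry_out:
  slide:
    - [0.001,-0.01,0.03]
    - [0.002,-0.02,0.07]
    - [0.003,-0.0295,0.11]
    - [0.004,-0.0295,0.15]
    - [0.0045,-0.0295,0.17]
    - [0.0045,-0.0295,0.178]
    - [0.0045,-0.0295,0.178]
  roll: [0,0,0,0,0,0,0]
  claw: [0.01,0.01,0.01,0.01,0.01,0.01,0.01]

```text
clock: 9.95
position: [558.3, 11.0, 342.5]
ee_rot: [0.807, -0.59, -0.0, 0.0]
contact_force: [0.7, -0.3, -1.3]
gripper_width: 21.4
grasp_force: 59.0
```

Run:
```python
from h import *
np.set_printoptions(precision=4,suppress=True)
S=model(Q,8,66);s=read_state();r=R.from_quat(s['ee_rot']);P=s['position']
for n in('side','top'):
    p=get_image(n);w=P+r.apply(TIP);g=px(p,w);b=brass(p,g,10)
    print(n,'pred',g,'brass',b,[ (q['at'],round(q['conf'],2)) for q in place_of(p,'probe_tip')[:2]],'px shift per lean+3deg',px(p,P+r.apply(TIP+[6.3,0,-5.2]))-g)
    np.savez('pics/'+n+'u.npz',**{k:p[k] for k in('img','z_map','mtx','k1','world_from_camera')})
go(tcp_for(S[2],-2,r),197.55);go(tcp_for(S[2],4.5,r),197.55)
```

```text
side pred [258.3198 216.6607] brass (None, np.int64(0)) [([278.3, 217.3], 0.46), ([263.9, 248.2], 0.37)] px shift per lean+3deg [-0.0624 -3.0807]
top pred [262.6055 186.7068] brass (array([262.875, 186.875]), np.int64(8)) [([329.3, 196.1], 0.17)] px shift per lean+3deg [ 2.7371 -1.1975]
t 10.15 pos [558.4  10.6 343.9] toolx [ 0.302 -0.953  0.   ] y ang -162.41 tilt [0.0024 0.0006] w 21.0 gf 59.0 F [-0.2  1.2 -1.2] M [0.04 0.03 0.01] j [ 0.31  0.32 -0.25  0.   -1.   -0.  ]
SHIFT [0.036  0.0003 0.0474] ROLL 0.04
t 10.15 pos [558.4  10.6 343.9] toolx [ 0.302 -0.953  0.   ] y ang -162.41 tilt [0.0024 0.0006] w 21.0 gf 59.0 F [-0.2  1.2 -1.2] M [0.04 0.03 0.01] j [ 0.31  0.32 -0.25  0.   -1.   -0.  ]
SHIFT [0.0401 0.0003 0.0524] ROLL 0.04
```

The tip is within 0.3 px of the prediction. I'll approach along the axis to just short of contact, then press slowly.

carry_out:
  slide:
    - [0.009,0,0.0115]
    - [0.018,0,0.023]
    - [0.027,0,0.034]
    - [0.032,0,0.0405]
    - [0.034,0,0.043]
    - [0.0345,0,0.0435]
    - [0.0345,0,0.0435]
    - [0.0345,0,0.0435]
  roll: [0,0,0,0,0,0,0,0]
  claw: [0.01,0.01,0.01,0.01,0.01,0.01,0.01,0.01]

```text
clock: 11.15
position: [568.6, -22.2, 299.6]
ee_rot: [0.807, -0.591, 0.0, -0.0]
contact_force: [0.1, 0.8, -0.8]
gripper_width: 21.5
grasp_force: 59.1
```

```bash
cat >> h.py <<'E'
def avg(n=8):
    F=[];M=[];P=[]
    for _ in range(n):
        get_image('top');s=read_state();F.append(s['contact_force']);M.append(s['wrist_torque']);P.append(s['position'])
    r=R.from_quat(s['ee_rot']);F=np.array(F)
    print('t',s['clock'],'F tool',np.round(r.inv().apply(F.mean(0)),2),'+-',np.round(F.std(0)/n**.5,2),'M tool',np.round(r.inv().apply(np.mean(M,0)),3),'P',np.round(np.mean(P,0),1),np.round(np.std(P,0),1))
E
python3 -c "
from h import *
avg()"
```

```text
t 11.55 F tool [ 0.26 -0.16  1.5 ] +- [0.13 0.17 0.1 ] M tool [-0.024 -0.074  0.002] P [568.5 -22.3 299.4] [0.  0.1 0.1]
```

carry_out:
  slide:
    - [0.001,0,0.001]
    - [0.002,0,0.0025]
    - [0.003,0,0.0037]
    - [0.004,0,0.005]
    - [0.005,0,0.0062]
    - [0.006,0,0.0075]
    - [0.006,0,0.0075]
    - [0.006,0,0.0075]
  roll: [0,0,0,0,0,0,0,0]
  claw: [0.01,0.01,0.01,0.01,0.01,0.01,0.01,0.01]

```text
clock: 12.55
position: [570.4, -28.1, 291.8]
ee_rot: [0.807, -0.591, -0.0, -0.0]
contact_force: [-0.2, 1.5, 0.4]
gripper_width: 21.3
grasp_force: 59.2
```

```bash
python3 -c "
from h import *
avg()"
```

```text
t 12.95 F tool [-1.28  0.34  0.3 ] +- [0.13 0.14 0.13] M tool [-0.02  -0.454  0.014] P [570.3 -28.1 291.8] [0. 0. 0.]
```

carry_out:
  slide:
    - [-0.001,0,-0.0012]
    - [-0.002,0,-0.0024]
    - [-0.002,0,-0.0024]
    - [-0.002,0,-0.0024]
  roll: [0,0,0,0]
  claw: [0.01,0.01,0.01,0.01]

```text
clock: 13.45
position: [569.7, -26.2, 294.1]
ee_rot: [0.807, -0.591, 0.0, 0.0]
contact_force: [0.6, 1.0, -0.6]
gripper_width: 21.4
grasp_force: 59.2
```

```bash
python3 -c "
from h import *
avg(12)"
```

```text
t 14.05 F tool [-0.58 -0.02  0.46] +- [0.13 0.09 0.09] M tool [ 0.004 -0.294 -0.012] P [569.8 -26.2 294.1] [0. 0. 0.]
```

Contact at about 1.3 N, so the tip is pushed in about 5 mm. Now the slow pass at about 24 mm/s.

carry_out:
  slide:
    - [0.0006,0.003,0]
    - [0.0013,0.006,0]
    - [0.0019,0.009,0]
    - [0.0025,0.012,0]
    - [0.0032,0.015,0]
    - [0.0038,0.018,0]
    - [0.0044,0.021,0]
    - [0.0051,0.024,0]
  roll: [0,0,0,0,0,0,0,0]
  claw: [0.01,0.01,0.01,0.01,0.01,0.01,0.01,0.01]

```text
clock: 15.05
position: [548.2, -38.4, 294.1]
ee_rot: [0.807, -0.591, -0.0, 0.0]
contact_force: [-0.0, 0.4, -0.9]
gripper_width: 21.3
grasp_force: 59.2
```

```bash
python3 -c "
from h import *
go([0,0,0])"
```

```text
t 15.05 pos [548.2 -38.4 294.1] toolx [ 0.302 -0.953 -0.   ] y ang -162.42 tilt [-0. -0.] w 21.3 gf 59.2 F [-0.   0.4 -0.9] M [ 0.42 -0.06  0.03] j [ 0.23  0.37 -0.33 -0.   -0.88  0.08]
SHIFT [-0.2022  0.511   0.2941] ROLL None
```

carry_out:
  slide:
    - [0.0006,0.003,0]
    - [0.0013,0.006,0]
    - [0.0019,0.009,0]
    - [0.0025,0.012,0]
    - [0.0032,0.015,0]
    - [0.0038,0.018,0]
    - [0.0044,0.021,0]
    - [0.0051,0.024,0]
  roll: [0,0,0,0,0,0,0,0]
  claw: [0.01,0.01,0.01,0.01,0.01,0.01,0.01,0.01]

```text
clock: 16.05
position: [526.9, -50.6, 294.1]
ee_rot: [0.807, -0.591, -0.0, 0.0]
contact_force: [-0.0, 1.2, -0.4]
gripper_width: 21.6
grasp_force: 59.2
```

```bash
python3 -c "
from h import *
go([0,0,0])"
```

```text
t 16.05 pos [526.9 -50.6 294.1] toolx [ 0.302 -0.953 -0.   ] y ang -162.43 tilt [-0. -0.] w 21.6 gf 59.2 F [-0.   1.2 -0.4] M [ 0.41 -0.14  0.02] j [ 0.21  0.33 -0.38 -0.   -0.86  0.1 ]
SHIFT [-0.2073  0.487   0.2941] ROLL None
```

carry_out:
  slide:
    - [0.0006,0.003,0]
    - [0.0013,0.006,0]
    - [0.0019,0.009,0]
    - [0.0025,0.012,0]
    - [0.003,0.015,0]
    - [0.0024,0.018,0]
    - [0.0018,0.021,0]
    - [0.0011,0.024,0]
  roll: [0,0,0,0,0,0,0,0]
  claw: [0.01,0.01,0.01,0.01,0.01,0.01,0.01,0.01]

```text
clock: 17.05
position: [504.4, -58.7, 294.2]
ee_rot: [0.807, -0.591, 0.0, -0.0]
contact_force: [0.9, 1.1, -0.4]
gripper_width: 21.4
grasp_force: 59.2
```

```bash
python3 -c "
from h import *
go([0,0,0])"
```

```text
t 17.05 pos [504.4 -58.7 294.2] toolx [ 0.302 -0.953  0.   ] y ang -162.42 tilt [0.0003 0.    ] w 21.4 gf 59.2 F [ 0.9  1.1 -0.4] M [ 0.38 -0.28  0.05] j [ 0.2   0.3  -0.43  0.   -0.84  0.1 ]
SHIFT [-0.2084  0.4632  0.294 ] ROLL None
```

carry_out:
  slide:
    - [-0.0006,0.003,0]
    - [-0.0013,0.006,0]
    - [-0.0019,0.009,0]
    - [-0.0025,0.012,0]
    - [-0.0032,0.015,0]
    - [-0.0038,0.018,0]
    - [-0.0044,0.021,0]
    - [-0.0051,0.024,0]
  roll: [0,0,0,0,0,0,0,0]
  claw: [0.01,0.01,0.01,0.01,0.01,0.01,0.01,0.01]

```text
clock: 18.05
position: [479.9, -61.1, 294.1]
ee_rot: [0.807, -0.591, 0.0, -0.0]
contact_force: [0.4, 1.6, 0.1]
gripper_width: 21.4
grasp_force: 59.2
```

```bash
python3 -c "
from h import *
go([0,0,0])"
```

```text
t 18.05 pos [479.9 -61.1 294.1] toolx [ 0.302 -0.953  0.   ] y ang -162.42 tilt [0. 0.] w 21.4 gf 59.2 F [0.4 1.6 0.1] M [ 0.35 -0.26  0.07] j [ 0.21  0.26 -0.48  0.   -0.82  0.1 ]
SHIFT [-0.2032  0.4391  0.2941] ROLL None
```

carry_out:
  slide:
    - [-0.0008,0.003,-0.0002]
    - [-0.0016,0.006,-0.0004]
    - [-0.0023,0.009,-0.0006]
    - [-0.003,0.012,-0.0007]
    - [-0.0037,0.015,-0.0007]
    - [-0.0043,0.018,-0.0007]
    - [-0.0049,0.021,-0.0007]
    - [-0.0056,0.024,-0.0007]
  roll: [0,0,0,0,0,0,0,0]
  claw: [0.01,0.01,0.01,0.01,0.01,0.01,0.01,0.01]

```text
clock: 19.05
position: [455.3, -63.1, 294.8]
ee_rot: [0.807, -0.591, 0.0, 0.0]
contact_force: [1.1, 0.2, -1.2]
gripper_width: 21.4
grasp_force: 59.2
```

```bash
python3 -c "
from h import *
go([0,0,0])"
```

```text
t 19.05 pos [455.3 -63.1 294.8] toolx [ 0.302 -0.953  0.   ] y ang -162.43 tilt [ 0. -0.] w 21.4 gf 59.2 F [ 1.1  0.2 -1.2] M [ 0.37 -0.32  0.12] j [ 0.22  0.23 -0.54  0.   -0.81  0.09]
SHIFT [-0.1976  0.415   0.2948] ROLL None
```

carry_out:
  slide:
    - [-0.0006,0.003,0]
    - [-0.0012,0.006,0]
    - [-0.0017,0.0085,0]
    - [-0.0017,0.0085,0]
  roll: [0,0,0,0]
  claw: [0.01,0.01,0.01,0.01]

```text
clock: 19.55
position: [446.5, -64.1, 294.7]
ee_rot: [0.807, -0.591, -0.0, 0.0]
contact_force: [1.0, 0.4, -1.4]
gripper_width: 21.5
grasp_force: 59.2
```

```bash
python3 -c "
from h import *
avg(10)
go([0,0,0])"
```

```text
t 20.05 F tool [-0.5   0.28  0.68] +- [0.21 0.14 0.17] M tool [-0.099 -0.277  0.001] P [446.7 -64.1 294.6] [0. 0. 0.]
t 20.05 pos [446.7 -64.  294.7] toolx [ 0.302 -0.953 -0.   ] y ang -162.44 tilt [-0.0009 -0.0001] w 21.3 gf 59.2 F [-0.9 -0.1 -1.6] M [ 0.25  0.21 -0.01] j [ 0.22  0.21 -0.56 -0.   -0.8   0.09]
SHIFT [-0.1958  0.4063  0.295 ] ROLL None
```

The weld pass is done with contact kept throughout. I'll retreat along the probe's axis and rise.

carry_out:
  slide:
    - [-0.01,0,-0.012]
    - [-0.025,0,-0.03]
    - [-0.045,0,-0.055]
    - [-0.07,0,-0.09]
    - [-0.08,-0.02,-0.13]
    - [-0.09,-0.04,-0.17]
    - [-0.1,-0.06,-0.186]
    - [-0.11,-0.06,-0.186]
  roll: [0,0,0,0,0,0,0,0]
  claw: [0.01,0.01,0.01,0.01,0.01,0.01,0.01,0.01]

```text
clock: 21.05
position: [471.2, 60.0, 482.4]
ee_rot: [0.807, -0.591, 0.001, -0.002]
contact_force: [0.0, 0.7, -1.5]
gripper_width: 21.4
grasp_force: 59.2
```

```bash
python3 -c "
from h import *
go([527,238,480],181.8)"
```

```text
t 21.05 pos [471.2  60.  482.4] toolx [ 0.302 -0.953 -0.   ] y ang -162.41 tilt [0.0032 0.0015] w 21.4 gf 59.2 F [ 0.   0.7 -1.5] M [ 0.03  0.08 -0.02] j [ 0.47  0.07 -0.21  0.   -1.29 -0.16]
SHIFT [-0.1528 -0.107   0.0028] ROLL 15.79
```

carry_out:
  slide:
    - [-0.035,-0.025,0]
    - [-0.075,-0.053,0]
    - [-0.115,-0.08,0]
    - [-0.153,-0.107,0]
    - [-0.153,-0.107,0.03]
    - [-0.153,-0.107,0.07]
    - [-0.153,-0.107,0.099]
    - [-0.153,-0.107,0.099]
  roll: [4,8,12,15.8,15.8,15.8,15.8,15.8]
  claw: [0.01,0.01,0.01,0.01,0.01,0.01,0.01,0.01]

```text
clock: 22.05
position: [525.3, 236.7, 378.8]
ee_rot: [0.718, -0.696, -0.001, 0.004]
contact_force: [-0.0, 0.3, -0.6]
gripper_width: 21.4
grasp_force: 59.2
```

```bash
python3 -c "
from h import *
go([527,128,382],181.8)
s=read_state();r=R.from_quat(s['ee_rot'])
for n in('side','top'):
    p=get_image(n);w=s['position']+r.apply(TIP);g=px(p,w);print(n,w,g,brass(p,g,10))
"
```

```text
t 22.05 pos [525.3 236.7 378.8] toolx [ 0.031 -1.     0.004] y ang -178.23 tilt [-0.0065 -0.0044] w 21.4 gf 59.2 F [-0.   0.3 -0.6] M [ 0.07 -0.01 -0.  ] j [ 0.7   0.32 -0.15 -0.   -1.1  -0.67]
SHIFT [ 0.1087  0.0016 -0.0027] ROLL -0.03
side [526.51907795 136.51913058 100.27119095] [255.63471895 278.35913938] (None, np.int64(0))
top [526.51907795 136.51913058 100.27119095] [159.8515884  214.43619633] (array([158.57894737, 213.89473684]), np.int64(19))
```

carry_out:
  slide:
    - [0.011,0.001,0]
    - [0.022,0.001,0]
    - [0.033,0.001,0]
    - [0.044,0.001,0]
    - [0.055,0.001,0]
    - [0.066,0.001,0]
    - [0.077,0.001,0]
    - [0.085,0.001,0]
  roll: [0,0,0,0,0,0,0,0]
  claw: [0.01,0.01,0.01,0.01,0.01,0.01,0.01,0.01]

```text
clock: 23.15
position: [528.6, 151.6, 382.6]
ee_rot: [0.718, -0.696, 0.0, -0.001]
contact_force: [0.6, 4.9, 0.5]
gripper_width: 20.9
grasp_force: 60.8
```

```bash
python3 -c "
from h import *
go([527,127,382],181.8)
s=read_state();r=R.from_quat(s['ee_rot'])
p=get_image('side');np.savez('pics/v.npz',img=p['img'])
for th in(0,5,10,15,20,40):
    t=np.radians(th);w=s['position']+r.apply([-1.5+157*np.sin(t),0,157.5+157*np.cos(t)]);b=s['position']+r.apply([-1.5+70*np.sin(t),0,157.5+70*np.cos(t)]);print(th,w,px(p,w),px(p,b))
H=cv2.cvtColor(p['img'],cv2.COLOR_RGB2HSV)
print(place_of(p,'probe_tip')[:2],place_of(p,'probe')[:1])
"
```

```text
t 23.15 pos [528.6 151.6 382.6] toolx [ 0.031 -1.    -0.002] y ang -178.24 tilt [0.0024 0.0017] w 20.9 gf 60.8 F [0.6 4.9 0.5] M [ 1.95 -0.33  0.03] j [ 0.57  0.27 -0.21 -0.   -1.08 -0.54]
SHIFT [0.0246 0.0024 0.0006] ROLL -0.04
0 [529.32978194 153.67509274  68.13267531] [252.23770422 293.88485864] [251.16004418 267.24119538]
5 [529.7480593  139.9970695   68.70756468] [253.99687556 288.50007063] [252.02328875 264.77358982]
10 [530.16026979 126.42108659  70.47293833] [255.69018891 282.94213645] [252.86334675 262.17608622]
15 [530.56327624 113.05046545  73.41536072] [257.31284176 277.23926558] [253.67567954 259.46596809]
20 [530.95401154  99.98696457  77.51243824] [258.8605039  271.41786184] [254.45601659 256.6604326 ]
40 [532.33663631  52.74180636 104.69729717] [264.22588673 247.42437622] [257.18059978 244.82388712]
[] [{'at': [251.0, 266.8], 'conf': 0.82}]
```

carry_out:
  slide:
    - [0.008,0.001,0]
    - [0.016,0.001,0]
    - [0.025,0.001,0]
    - [0.025,0.001,0]
  roll: [0,0,0,0]
  claw: [0.01,0.01,0.01,0.01]

```text
clock: 23.8
position: [528.0, 126.5, 381.7]
ee_rot: [0.718, -0.696, 0.0, 0.0]
contact_force: [0.6, 3.5, 0.9]
gripper_width: 21.0
grasp_force: 61.4
```

carry_out:
  slide:
    - [-0.01,0,0]
    - [-0.03,0,-0.03]
    - [-0.04,0,-0.07]
    - [-0.04,0,-0.1]
    - [-0.04,0,-0.1]
  roll: [0,0,0,0,0]
  claw: [0.01,0.01,0.01,0.01,0.01]

```text
clock: 24.42
position: [526.7, 167.2, 483.5]
ee_rot: [0.718, -0.696, 0.001, -0.001]
contact_force: [-0.5, -0.8, -1.6]
gripper_width: 21.4
grasp_force: 61.3
```

```bash
python3 -c "
from h import *
go([527,79.3,475],181.8)
s=read_state();r=R.from_quat(s['ee_rot'])
for n in('side','top'):
    p=get_image(n)
    for th in(-5,0,5):
        t=np.radians(th);w=s['position']+r.apply([-1.5+157*np.sin(t),0,157.5+157*np.cos(t)]);print(n,th,w,px(p,w))
        if th==0: g=px(p,w); print(brass(p,g,14),[q['at'] for q in place_of(p,'probe_tip')[:1]],[q['at'] for q in place_of(p,'probe')[:1]],px(p,s['position']+r.apply([-1.5,0,227.5])))
    if n=='side':
        a=g.astype(int);print('crop org',a[0]-50,a[1]-75);cv2.imwrite('pics/up.png',cv2.resize(p['img'][a[1]-75:a[1]+25,a[0]-50:a[0]+50,::-1],None,fx=6,fy=6,interpolation=2))
"
```

```text
t 24.425 pos [526.7 167.2 483.5] toolx [ 0.032 -1.     0.   ] y ang -178.19 tilt [ 0.0021 -0.0004] w 21.4 gf 61.3 F [-0.5 -0.8 -1.6] M [ 0.    0.04 -0.03] j [ 0.6   0.21 -0.04  0.   -1.32 -0.57]
SHIFT [0.0879 0.0025 0.0085] ROLL 0.01
side -5 [526.91385687 182.26611226 169.57617973] [247.31645905 274.19743547]
side 0 [527.34627578 168.58923478 168.98473275] [249.39405142 268.75294778]
(array([249.75      , 268.66666667]), np.int64(12)) [[247.0, 266.4]] [[249.8, 238.2]] [247.86364527 236.2519692 ]
side 5 [527.7762242  154.9128022  169.58814794] [251.39205921 263.06254893]
crop org 199 193
top -5 [526.91385687 182.26611226 169.57617973] [129.44668578 212.08335725]
top 0 [527.34627578 168.58923478 168.98473275] [136.31592275 211.82624207]
(None, np.int64(0)) [] [[122.3, 207.2]] [123.19839327 208.36275516]
top 5 [527.7762242  154.9128022  169.58814794] [143.03972672 211.52457975]
```

View pics/up.png

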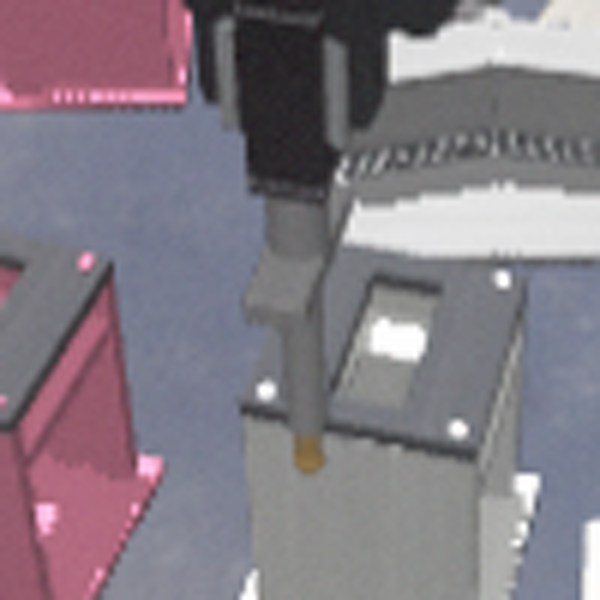

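Tip at crop (310,457), matching the upright prediction within a fraction of a pixel. Next I move it over the slot.

carry_out:
  slide:
    - [0.03,0.001,0]
    - [0.06,0.0015,0]
    - [0.085,0.0025,0]
    - [0.0892,0.0025,0]
    - [0.0892,0.0025,0]
    - [0.0892,0.0025,0]
  roll: [0,0,0,0,0,0]
  claw: [0.01,0.01,0.01,0.01,0.01,0.01]

```text
clock: 25.48
position: [527.2, 78.5, 481.5]
ee_rot: [0.718, -0.696, -0.0, 0.0]
contact_force: [-0.5, 0.4, -2.2]
gripper_width: 21.2
grasp_force: 61.2
```

```bash
python3 -c "
from h import *
avg(4)
go([527.2,78.0,342],181.7)
s=read_state();r=R.from_quat(s['ee_rot']);p=get_image('side')
w=s['position']+r.apply([-1.5,0,314.5]);print(px(p,w),brass(p,px(p,w),12))
"
```

```text
t 25.675 F tool [-0.65 -0.03  1.83] +- [0.27 0.16 0.21] M tool [-0.005 -0.002  0.018] P [527.2  78.5 481.6] [0.  0.1 0. ]
t 25.675 pos [527.2  78.4 481.7] toolx [ 0.032 -0.999  0.   ] y ang -178.18 tilt [-0.0002 -0.0001] w 21.5 gf 61.2 F [ 0.5  0.3 -2.4] M [-0.01 -0.   -0.03] j [ 0.45  0.18 -0.08 -0.   -1.31 -0.42]
SHIFT [ 0.0004 -0.      0.1397] ROLL 0.12
[262.87262684 236.70966144] (array([263.25      , 236.08333333]), np.int64(12))
```

carry_out:
  slide:
    - [0,0,0.035]
    - [0,0,0.075]
    - [0,0,0.1]
    - [0,0,0.113]
    - [0,0,0.12]
    - [0,0,0.127]
    - [0,0,0.134]
    - [0,0,0.14]
  roll: [0,0,0,0,0,0,0,0]
  claw: [0.01,0.01,0.01,0.01,0.01,0.01,0.01,0.01]

```text
clock: 26.72
position: [527.2, 77.9, 341.8]
ee_rot: [0.718, -0.696, 0.0, -0.0]
contact_force: [-1.1, 0.3, -0.9]
gripper_width: 21.1
grasp_force: 61.1
```

```bash
python3 -c "
from h import *
avg(3)
go([527.2,78.0,336],181.7)
"
```

```text
t 26.875 F tool [-0.61 -0.42  1.31] +- [0.15 0.37 0.15] M tool [-0.069 -0.007  0.003] P [527.   77.9 341.2] [0.1 0.  0.3]
t 26.875 pos [527.1  77.9 341.6] toolx [ 0.031 -1.     0.   ] y ang -178.22 tilt [-0.0004 -0.0002] w 21.4 gf 61.1 F [ 0.3  0.8 -1. ] M [-0.    0.04  0.  ] j [ 0.45  0.29 -0.31  0.   -0.98 -0.42]
SHIFT [-0.0001 -0.0001  0.0056] ROLL 0.08
```

carry_out:
  slide:
    - [0,0,0.003]
    - [0,0,0.006]
    - [0,0,0.006]
    - [0,0,0.006]
    - [0,0,0.006]
    - [0,0,0.006]
    - [0,0,0.006]
    - [0,0,0.006]
  roll: [0,0,8,16,24,32,40,48]
  claw: [0.01,0.01,0.01,0.01,0.01,0.01,0.01,0.01]

```text
clock: 27.88
position: [527.1, 77.9, 335.7]
ee_rot: [-0.371, 0.929, 0.0, 0.0]
contact_force: [-0.6, -0.2, -1.9]
gripper_width: 21.2
grasp_force: 61.2
```

```bash
python3 -c "
from h import *
go([527.2,78.0,333],91.7)
"
```

```text
t 27.875 pos [527.1  77.9 335.7] toolx [-0.725 -0.688 -0.   ] y ang 133.51 tilt [0. 0.] w 21.2 gf 61.2 F [-0.6 -0.2 -1.9] M [0.02 0.01 0.  ] j [ 0.45  0.29 -0.32 -0.   -0.96 -1.26]
SHIFT [-0.0001  0.      0.0027] ROLL 41.81
```

carry_out:
  slide:
    - [0,0,0]
    - [0,0,0]
    - [0,0,0]
    - [0,0,0]
    - [0,0,0]
    - [0,0,0.001]
    - [0,0,0.002]
    - [0,0,0.002]
  roll: [8,16,24,32,40,41.8,41.8,41.8]
  claw: [0.01,0.01,0.01,0.01,0.01,0.01,0.01,0.01]

```text
clock: 28.88
position: [527.1, 77.9, 333.6]
ee_rot: [-0.018, 1.0, -0.0, -0.0]
contact_force: [0.3, -1.1, -1.2]
gripper_width: 21.2
grasp_force: 61.2
```

```bash
python3 -c "
from h import *
avg(3);go([527.2,78.0,332],91.7)
"
```

```text
t 29.025 F tool [ 0.06 -0.1   1.21] +- [0.18 0.18 0.28] M tool [-0.003 -0.011 -0.013] P [527.1  77.9 333.8] [0. 0. 0.]
t 29.025 pos [527.2  77.9 333.8] toolx [-0.999 -0.035  0.   ] y ang 92.01 tilt [-0. -0.] w 21.3 gf 61.2 F [ 0.4 -0.3 -0.5] M [ 0.01 -0.05  0.  ] j [ 0.45  0.29 -0.32  0.   -0.96 -1.99]
SHIFT [-0.      0.0001  0.0018] ROLL 0.31
```

Lower in 1 mm steps until it rests.

carry_out:
  slide:
    - [0,0,0.0007]
    - [0,0,0.0014]
    - [0,0,0.002]
    - [0,0,0.002]
  roll: [0,0,0,0]
  claw: [0.01,0.01,0.01,0.01]

```text
clock: 29.52
position: [527.1, 77.9, 333.2]
ee_rot: [-0.017, 1.0, -0.0, 0.0]
contact_force: [-2.6, 0.7, 6.9]
gripper_width: 21.6
grasp_force: 62.3
```

```bash
python3 -c "
from h import *
avg(3)
"
```

```text
t 29.675 F tool [ 2.63  0.69 -6.48] +- [0.29 0.3  0.06] M tool [-0.142  0.941 -0.   ] P [527.1  77.9 333.1] [0. 0. 0.]
```

carry_out:
  slide:
    - [0,0,-0.0005]
    - [0,0,-0.0005]
    - [0,0,-0.0005]
    - [0,0,-0.0005]
    - [0,0,-0.0005]
    - [0,0,-0.0005]
    - [0,0,-0.0005]
    - [0,0,-0.0005]
  roll: [0,0,0,0,0,0,0,0]
  claw: [0.024,0.028,0.035,0.045,0.055,0.065,0.075,0.075]

```text
clock: 30.68
position: [527.1, 77.9, 332.3]
ee_rot: [-0.017, 1.0, -0.0, 0.0]
contact_force: [-0.2, -0.2, -0.5]
gripper_width: 74.9
grasp_force: 0.0
```

carry_out:
  slide:
    - [0,0,-0.01]
    - [0,0,-0.03]
    - [0,0,-0.06]
    - [0,0,-0.1]
    - [0,0,-0.14]
    - [-0.04,-0.04,-0.15]
    - [-0.08,-0.08,-0.15]
    - [-0.12,-0.12,-0.15]
  roll: [0,0,0,0,0,0,0,0]
  claw: [0.08,0.085,0.085,0.085,0.085,0.085,0.085,0.085]

```text
clock: 31.68
position: [652.1, -39.0, 483.7]
ee_rot: [-0.018, 1.0, 0.0, 0.001]
contact_force: [0.4, 1.8, 1.0]
gripper_width: 84.7
grasp_force: 0.0
```

Run:
```python
from h import *
go([0,0,0])
rect=lambda Q:[np.round(np.array(v),1).tolist() for v in cv2.minAreaRect(Q[:,:2].astype(np.float32))]
ims=[]
for n in('side','top'):
    p=get_image(n);cs=np.array([px(p,(x,y,z)) for x in(490,570) for y in(40,120) for z in(100,220)])
    S=cloud(p,(int(cs[:,0].min()),int(cs[:,0].max()),int(cs[:,1].min()),int(cs[:,1].max())))
    g=sel(S,(490,570),(40,120),(150,225));print(n,"grip",len(g),rect(g) if len(g)>3 else 0,g[:,2].max() if len(g) else 0)
    for t,z in(('setup_block',0),('loupe',0)): print(t,[(np.round(pt(p,q['at'],z),1),round(q['conf'],2)) for q in place_of(p,t)[:2]])
    a=px(p,(527,79,150)).astype(int);ims.append(cv2.resize(p['img'][a[1]-40:a[1]+45,a[0]-45:a[0]+40,::-1],(400,400),interpolation=2))
cv2.imwrite('pics/end.png',np.hstack(ims))
```

```text
t 31.675 pos [652.1 -39.  483.7] toolx [-0.999 -0.035 -0.002] y ang 92.02 tilt [0.002  0.0003] w 84.7 gf 0.0 F [0.4 1.8 1. ] M [ 0.08 -0.04 -0.03] j [ 0.19  0.4   0.22  0.   -1.39 -1.72]
SHIFT [0.6513 0.0618 0.4824] ROLL None
side grip 338 [[527.3, 78.8], [22.1, 21.3], 3.5] 213.08554571740706
setup_block [(array([433.1,  74.1,   0. ]), 0.75), (array([ 583.4, -144.2,    0. ]), 0.3)]
loupe [(array([ 572.6, -231.8,    0. ]), 0.57)]
top grip 209 [[528.1, 77.0], [21.9, 22.1], 2.1] 214.52295022583235
setup_block [(array([437.5,  76.3,   0. ]), 0.64)]
loupe [(array([ 573.6, -234.6,    0. ]), 0.73)]
```

View pics/end.png

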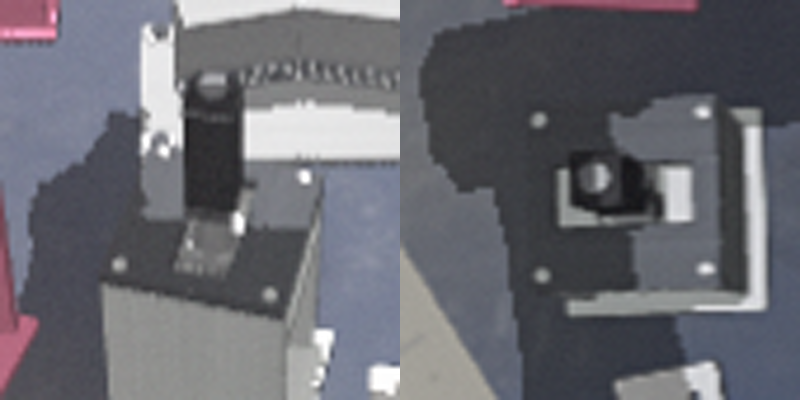

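The probe stands upright at (215,140) in the side crop, at its original height. Its bar is turned across the slot under the top plate, nothing else has moved, and the gripper is clear. Handing in.

```bash
python3 -c "
from bench import job_done
print(job_done())"
```

```text
the job is handed in; nothing more can be done
None
```

The weld was run in one pass at about 24 mm/s, with the force readings showing the tip pushed in throughout. The probe is back in the stand, upright, quarter-turned and released, with the loupe and block where they were; I handed the job in at about 32 s.

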